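# Load the white calibration tile into the measuring hood

## Robot

A 7-joint arm with a two-finger parallel gripper is mounted at the origin on the work surface; the furniture and walls round the work are solid. World frame = base frame: x ahead of the robot, y to its left, z up, the work surface at z = 0. Lengths are in mm, angles in rad, forces in N, time in s.
With the tool pointing down it reaches from about 425 to 950 mm from the base axis. Payload 4.7 kg.
Tool frame: the origin (TCP) lies midway between the tips of the shut fingers; the grasp point (between the pads) lies 19 mm behind it; z points along the fingers, y is the line along which they close (so a half turn about z gives the same grasp; the last joint's range is limited). The gripper opens to 87 mm and grips with 3 to 60 N. Pads are 19 mm wide; open, the fingers measure 117 mm over their backs; the gripper's body (75 mm by 190 mm) begins 51 mm behind the grasp point.
Start: joints at [1.218, 0.469, -0.049, 1.532, 0.024, 1.141, -0.082], TCP at [214.813, -639.926, 222.573] pointing down, gripper open.
Joint ranges: [-2.59, 2.59], [-0.33, 1.99], [-1.39, 1.29], [0.1, 2.45], [-1.04, 4.18], [0.21, 1.99], [-2.66, 2.66]. Speed limits (rad/s): [2.57, 2.57, 3.14, 3.14, 3.14, 3.14, 3.14].

## Interface

Orientations are given as a unit quaternion [w, x, y, z].
In Python, from station import manip gives the robot as it stands.
- The arm moves only by the shell command python3 -m handwheel 'ROWS' [FORCE]. ROWS is text: rows parted by semicolons, each of 7 numbers parted by spaces: the opening, from -1 (shut) to 1 (fully open), so that 0 is half open, then the shift along the tool's x, y, z in cm, then the turn, a rotation vector about the tool's x, y, z in rad. In form: fingers x y z rx ry rz; .... A call has 1 to 8 rows; each row shifts and turns the commanded pose from where the row before left it, along the tool's axes as they then stand; what a row does not reach is not made up. A row lasts 1/12 s, in which the tool goes at most 41.7 mm and 7.16 degrees, less where a joint would pass 70% of its speed; a pose out of reach is approached as far as the arm can. A call with a gripper value outside its range is refused whole. The fingers move at their own pace and stop on an object; FORCE is the grip in N (left out, the last holds). Time passes only in rows, so rows that do not move let the fingers close. It gives the time, the measured TCP pose, the force, the opening and the grip force at its end, in the units of the state.
- manip.read_state(): the state, without advancing time (a new reading comes with each control period).
- manip.read_camera(name): name is "scene" or "top"; returns the picture (480x640x3 uint8, red, green, blue); there is no depth.
- manip.camera_model(name): a dict with "intrinsics" (3x3 intrinsics, pixels), "xyz" and "attitude" of the camera in the world. Camera axes: x right, y up, looking along -z (the intrinsics and any distortion apply to the point x, -y, -z); pixel columns grow to the right and rows downward; lengths in mm; the calibration is good to about 2 mm. A picture is of the moment at which its call begins. camera_model takes no time and is no camera call.
- manip.close_job(): hands the job in; it is judged then, once.
The state is a dict: "time_s": time; "joint_positions": joint angles; "qvel": joint speeds; "joint_torque": joint torques, N m; "tool_pos": TCP position; "orientation": TCP orientation; "wrist_force": force on the tool from outside, world axes, zero at the start; "ft_torque": the same for the moment, N m; "gripper_width": finger opening in mm; "grip_force": force on a finger pad.
Only numpy, scipy, OpenCV 4.12 (cv2) and the standard library are available. Lean on these libraries where they do the work, as an engineer would, in place of code of your own. Each camera call takes 0.05 s, during which the arm holds its last target. There are 200 camera calls.

## Task

The large brown bottle stands in the way of the measuring hood's open mouth: set it upright on the black mat. Then take the white tile from the rack, keep it upright and pass it in at the mouth under the hood's roof, its tab following the slot in the roof, and leave it standing behind the foot bar, leaning back against the sloped backstop with its white face towards the front of the hood, without forcing it. Leave the blue tile and the small glassware where they stand.

Things in the scene. Friction and masses are not known exactly. Their poses are not given: they have to be found in the camera images.
- hood: Fixed measuring hood, a box 150 mm deep (x), 184 wide (y), 127 high; origin: centre of its underside; x points from front to back, y to the left seen from the front. Base plate 5 mm thick; clear side and back walls 4 mm thick. The front's left part (y 16 to 92 mm) is a grey panel with a black sensor head, 28 mm in diameter at y 36, z 55, that stands 25 mm out in front; the rest is open.
- hood_mouth (a point): On the table in the middle of the hood's open mouth, at hood x -75, y -36 mm; axes as the hood's. The mouth is clear from y -88 to +16 mm (hood), z 5 to 122 mm.
- hood_turn1 (a point): On top of the amber roof (which is 5 mm thick, underside at z 122, nothing above it), first corner of the black-edged slot, hood x -20, y -36 mm. The slot is 30 mm wide all along: it runs straight in from the front edge (x -75) over hood_mouth to here, then straight to the left to hood_turn2. Axes as the hood's.
- hood_turn2 (a point): On top of the roof, second corner of the slot, hood x -20, y +36 mm; from here the slot (30 mm wide) runs to the back as far as x +50 mm, so that the tab can lean back. Axes as the hood's.
- hood_backstop (a point): Foot of the aluminium backstop's face, at its middle, on the base plate: hood x +2, y +36, z +5 mm. The face is 84 mm wide, looks to the front, leans back 15 degrees from vertical and is 82 mm long up the slope. A round foot bar lies before it along y (hood y -8 to 80): 8 mm thick, axis at hood x -18, top at z 11 mm; the tile's foot goes into the 16 mm between them. Axes as the hood's.
- white_tile: Loose calibration tile to be loaded, 0.15 kg: black frame 80 mm wide (its y), 8 mm thick (its x), 90 mm high (its z), with a white face on its -x side; on its top centre a black pull tab 16 mm wide (y) and 10 mm thick (x) goes up to z = 185 mm, to be pinched from above across its thickness, over about z 150 to 183 mm. Origin: centre of the lower edge. Starts upright in one of the rack's two slots, white face to the rack's -x side.
- blue_tile: The same kind of tile with a blue face, in the rack's other slot; stays there.
- rack: Fixed tile rack, 80 x 104 mm, origin centre of underside. Two slots along its y at x = -25 and +25 mm, each 11 mm wide and 87 mm long, floor at z 6 mm, rails up to z 36 mm: lift a tile straight up by more than 30 mm to free it.
- mat: Fixed square black rubber mat, 130 x 130 mm, 3 mm thick; origin centre of underside.
- brown_bottle: Large brown glass bottle with brown screw cap, upright, loose, 0.21 kg: body 53 mm in diameter up to z 109 mm, cap about 27 mm in diameter up to z 138 mm; origin centre of underside. Stands in front of the hood's mouth.
- dropper: Bystander: white dropper bottle with green tip, 31 mm in diameter, 95 mm high, stands in front of the hood's sensor head; origin underside.
- small_bottle: Bystander: small brown bottle with glass stopper, 46 mm in diameter, 106 mm high; origin underside.
- beaker: Bystander: small glass beaker, 46 mm in diameter, 58 mm high; origin underside.
- vial: Bystander: glass vial with white cap, 23 mm in diameter, 46 mm high, beside the rack; origin underside.

How it is judged:
By the outcome, as a careful person would: the job done as asked, in the order asked, and still so for the second after the job is handed in, with the robot touching nothing.
It also fails if it takes over 61 s, if anything falls off the work surface, if the arm or the gripper's body presses on something with over 40 N, if the wrist force passes 120 N, or if a joint passes its speed limit or range.

## Working session

There is one attempt and no reset: what is moved stays moved. The work goes in short steps, Python scripts to look and compute and a shell command to move; the robot and the scene stay as the last step left them, time stands still between calls to the robot, and variables do not carry over. Pictures are saved under pics/ and viewed, at most 10 in all, crops included, and the job is handed in when it is done.

```bash
ls; mkdir -p pics
python3 - <<'E'
from station import manip
import cv2
s=manip.read_state();print(s)
for n in("scene","top"):
    print(n,manip.camera_model(n))
    cv2.imwrite(f"pics/{n}0.png",cv2.resize(manip.read_camera(n)[:,:,::-1],(800,600),interpolation=cv2.INTER_CUBIC))
E
```

```text
pics
{'time_s': 0.0, 'joint_positions': array([ 1.21807766,  0.46944557, -0.04857647,  1.53372112,  0.02410154,
        1.14097222, -0.08229489]), 'qvel': array([ 0.00088136,  0.00019409, -0.00189637,  0.00110524, -0.00058059,
        0.00052919, -0.00089364]), 'joint_torque': array([-6.77615590e-04, -5.07991111e+01, -8.06676946e-02, -2.36158580e+01,
       -6.13179663e-02,  3.79425043e-02,  1.75844866e-04]), 'tool_pos': array([ 214.58265408, -639.34309106,  221.48507608]), 'orientation': array([-9.60056283e-04,  9.86919085e-01,  1.61213392e-01, -1.98230296e-04]), 'wrist_force': array([-0.43055971,  0.27718614, -0.17985868]), 'ft_torque': array([ 0.01501476, -0.01065021, -0.01892311]), 'grip_force': 0.0, 'gripper_width': 86.85571431547402}
scene {'intrinsics': array([[502.16084959,   0.        , 320.49461663],
       [  0.        , 502.16084959, 247.84022461],
       [  0.        ,   0.        ,   1.        ]]), 'xyz': array([ 198.52615853, -551.54554498,  800.42038548]), 'attitude': array([ 0.90343661,  0.35927837, -0.09390718, -0.21424937])}
top {'intrinsics': array([[514.02405502,   0.        , 326.68109241],
       [  0.        , 514.02405502, 241.67841144],
       [  0.        ,   0.        ,   1.        ]]), 'xyz': array([ 443.97852884,    3.28349044, 1133.04314601]), 'attitude': array([-0.70453646, -0.02795057,  0.01293828,  0.70899911])}
```

View pics/scene0.png

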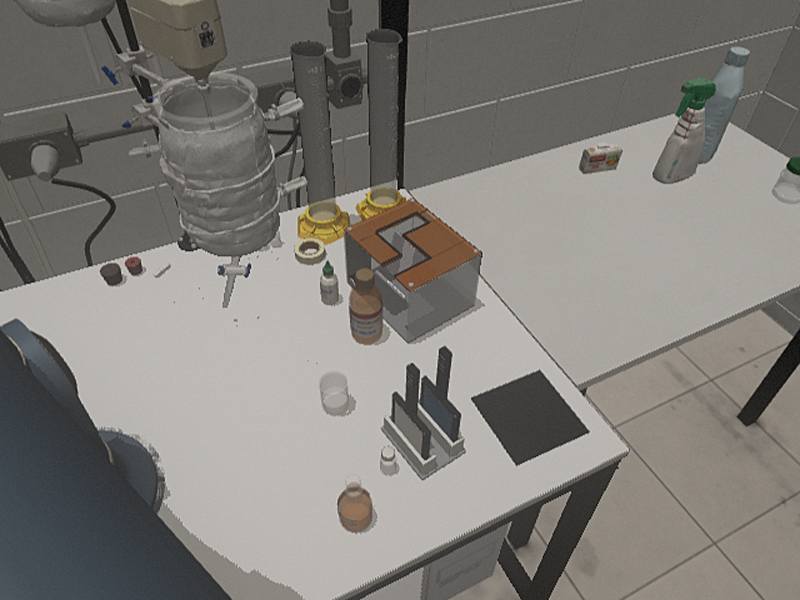

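View pics/top0.png

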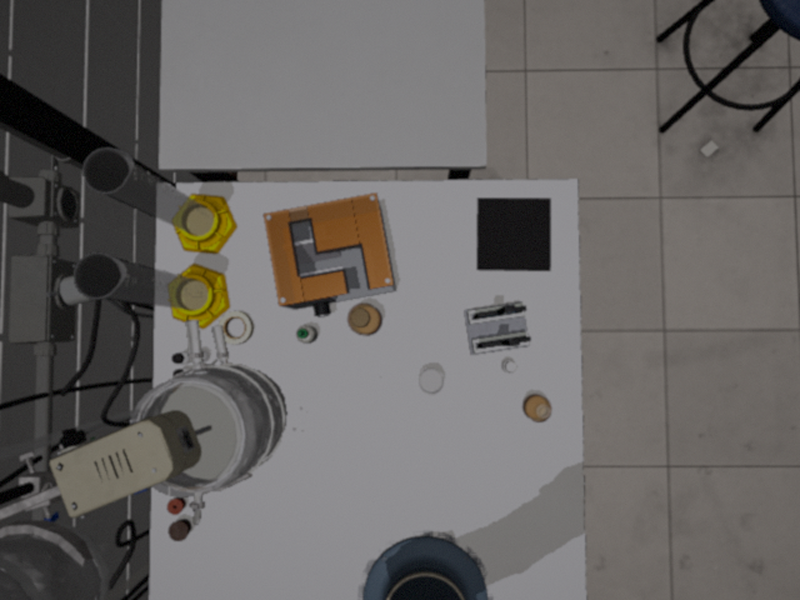

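The scene view shows the brown bottle at (366,320) in front of the mouth. The white tile is in the rack slot nearer the robot, (408,425). In the top view the roof is at (330,250), the rack at (497,328) and the mat at (514,234). Next I'll enlarge these.

```bash
cat > h.py <<'E'
import numpy as np,cv2
from scipy.spatial.transform import Rotation as R
from station import manip
class Cam:
    def __init__(s,n):
        m=manip.camera_model(n);s.K=m["intrinsics"];s.p=m["xyz"];q=m["attitude"];s.R=R.from_quat(q[[1,2,3,0]]).as_matrix();s.m=m
    def proj(s,P):
        c=(np.atleast_2d(P)-s.p)@s.R;c=c*[1,-1,-1];u=c@s.K.T;return u[:,:2]/u[:,2:]
    def at(s,uv,z):
        uv=np.atleast_2d(uv).astype(float);d=np.c_[uv,np.ones(len(uv))]@np.linalg.inv(s.K).T*[1,-1,-1]@s.R.T
        return s.p+d*((np.broadcast_to(z,len(uv))-s.p[2])/d[:,2])[:,None]
def crop(img,x,y,w,h,k,name,grid=20):
    c=cv2.resize(img[y:y+h,x:x+w,::-1],None,fx=k,fy=k,interpolation=cv2.INTER_CUBIC)
    for g in range(-(-x//grid)*grid,x+w,grid):cv2.putText(c,str(g),((g-x)*k,9),0,.35,(0,0,255),1);cv2.line(c,((g-x)*k,10),((g-x)*k,16),(0,0,255),1)
    for g in range(-(-y//grid)*grid,y+h,grid):cv2.putText(c,str(g),(0,(g-y)*k+4),0,.35,(0,0,255),1);cv2.line(c,(24,(g-y)*k),(30,(g-y)*k),(0,0,255),1)
    if name: cv2.imwrite("pics/"+name,c)
    return c
E
python3 - <<'E'
from h import *
t=manip.read_camera("top")
a=crop(t,200,145,130,140,4,None);b=crop(t,362,150,88,140,3,None)
c=np.zeros((560,790,3),np.uint8);c[:560,:520]=a;c[:420,524:524+264]=b
cv2.imwrite("pics/t1.png",c)
for n in("scene","top"):print(n,Cam(n).m.keys(),Cam(n).proj([[214.8,-640,222],[0,0,0],[700,0,0]]))
E
```

```text
scene dict_keys(['intrinsics', 'xyz', 'attitude']) [[382.34203785 859.53142722]
 [ 60.86946172 399.29760062]
 [405.88169371 263.21610079]]
top dict_keys(['intrinsics', 'xyz', 'attitude']) [[713.38716899 402.97833294]
 [340.66327918 478.24797181]
 [338.38048964 156.3399095 ]]
```

View pics/t1.png

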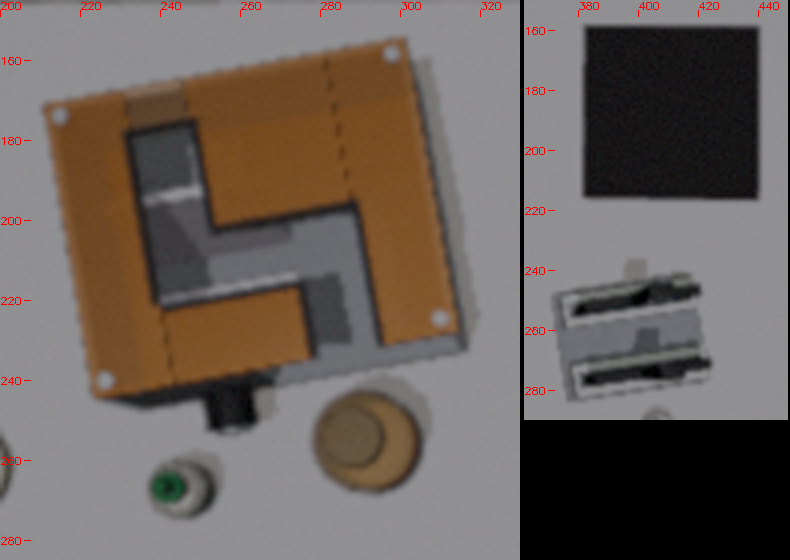

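Top crop: the roof corners are at about (223,244), (211,171), (301,154) and (314,227), and the slot corners are clear. The mat spans (382,159) to (440,216). The rack needs a closer look, with the scene view beside it.

Run:
```python
from h import *
t=manip.read_camera("top");s=manip.read_camera("scene")
a=crop(t,368,236,62,52,6,None,10);b=crop(s,300,272,80,112,5,None,10)
c=np.zeros((560,790,3),np.uint8);c[:a.shape[0],:a.shape[1]]=a;c[:,385:785]=b
cv2.imwrite("pics/t2.png",c)
T=Cam("top")
L=lambda p:np.array(p,float)/4+[200,145]
px=L([(92,398),(43,105),(404,38),(458,330),(357,202),(300,283),(213,230),(158,307),(193,122),(128,134),(382,345),(315,357)])
m=np.array([(-75,92),(75,92),(75,-92),(-75,-92),(-5,-51),(-35,-21),(-5,21),(-35,51),(50,21),(50,51),(-75,-51),(-75,-21)],float)
w=T.at(px,127)[:,:2]
z,_=cv2.estimateAffinePartial2D(m,w);print(z,np.hypot(*z[:,0]))
mc,wc=m.mean(0),w.mean(0);U,S,V=np.linalg.svd((m-mc).T@(w-wc));Rt=(U@V).T;o=wc-Rt@mc
print("hood",o,np.arctan2(Rt[1,0],Rt[0,0]),np.round(w-(m@Rt.T+o),1).tolist())
mp=(np.array([(584,27),(758,27),(758,199),(584,198)])-[524,0])/3+[362,150]
print("mat",T.at(mp,3).round(1).tolist(),T.at(mp,3).mean(0))
print("bottle base c?",T.at(L([(367,441)]),60),"cap",T.at(L([(350,435)]),138))
```

```text
Traceback (most recent call last):
cv2.error: OpenCV(4.12.0) /io/opencv/modules/calib3d/src/ptsetreg.cpp:1108: error: (-215:Assertion failed) count >= 0 && to.checkVector(2) == count in function 'estimateAffinePartial2D'
```

View pics/t2.png

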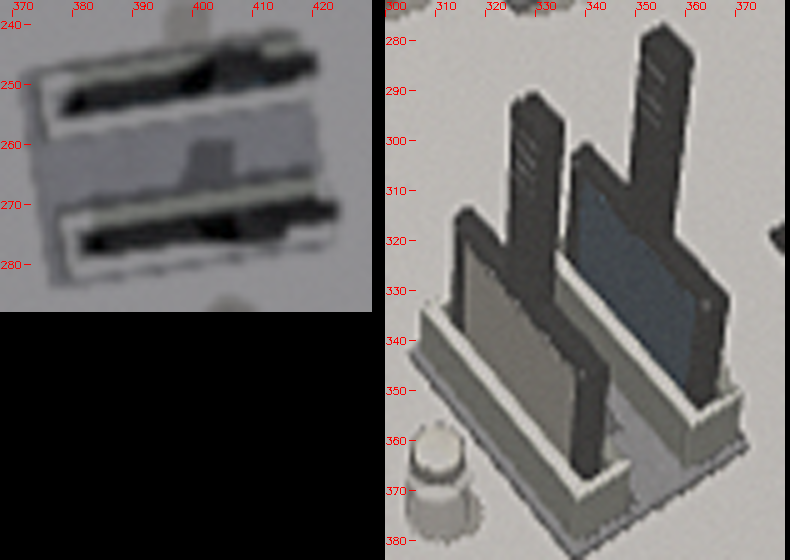

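Run:
```python
from h import *
T=Cam("top");Sc=Cam("scene")
L=lambda p:np.array(p,float)/4+[200,145]
px=L([(92,398),(43,105),(404,38),(458,330),(357,202),(300,283),(213,230),(158,307),(193,122),(128,134),(382,345),(315,357)])
m=np.array([(-75,92),(75,92),(75,-92),(-75,-92),(-5,-51),(-35,-21),(-5,21),(-35,51),(50,21),(50,51),(-75,-51),(-75,-21)],float)
def rigid(m,w):
    mc,wc=m.mean(0),w.mean(0);U,S,V=np.linalg.svd((m-mc).T@(w-wc));Rt=(U@V).T;o=wc-Rt@mc
    return o.round(1),np.arctan2(Rt[1,0],Rt[0,0]).round(4),np.round(w-(m@Rt.T+o),1).tolist()
print("hood",rigid(m,T.at(px,127)[:,:2]))
mp=(np.array([(584,27),(758,27),(758,199),(584,198)])-[524,0])/3+[362,150]
print("mat",T.at(mp,3).round(1).tolist(),T.at(mp,3).mean(0))
print("bottle",T.at(L([(367,441)]),75),"cap",T.at(L([(350,435)]),138),"cap scene",Sc.at([(365/1.25,274/1.25)],138))
A=lambda p:(np.array(p,float)-[385,0])/5+[300,272]
w=Sc.at(A([(411,355),(575,558),(747,445)]),2)[:,:2];mr=np.array([(-40,52),(-40,-52),(40,-52.)])
print("rack scene",rigid(mr,w))
w=T.at(np.array([(33,73),(52,285)])/6+[368,236],3)[:,:2];print("rack L corners top",w, rigid(np.array([(40,52),(-40,52.)]),w))
print("tab scene",Sc.at(A([(537,103)]),191),"blue",Sc.at(A([(664,38)]),191))
w=T.at(np.array([(80,245),(338,208)])/6+[368,236],96);print("tile ends top",w)
t=Sc.at(A([(463,208),(608,362)]),[96,96]);print("tile ends scene",t)
for n,p in(("white",np.array([[702,-189,191.]])),):print(T.proj(p),Sc.proj(p))
```

```text
hood (array([587.8, 151. ]), np.float64(0.175), [[0.3, 0.1], [-1.6, -0.7], [-1.9, 0.9], [0.5, 0.9], [2.4, -2.1], [-2.8, 1.8], [1.7, -1.7], [-1.5, 1.1], [1.4, -1.2], [1.0, 1.6], [0.5, -2.1], [0.0, 1.4]])
mat [[692.3, -96.7, 3.0], [691.0, -224.7, 3.0], [563.6, -222.4, 3.0], [565.3, -95.2, 3.0]] [ 628.06201899 -159.74205222    3.        ]
bottle [[477.78537827  97.79150434  75.        ]] cap [[478.73542954 100.41776089 138.        ]] cap scene [[479.93083705  97.37801687 138.        ]]
rack scene (array([ 465.2, -129. ]), np.float64(0.1502), [[0.9, -1.7], [0.5, 1.0], [-1.4, 0.7]])
rack L corners top [[494.50294654 -75.68493131]
 [417.08775984 -81.75381181]] (array([ 459.9, -130.6]), np.float64(0.0782), [[-1.2, -0.1], [1.2, 0.1]])
tab scene [[ 441.18296262 -130.93779716  191.        ]] blue [[ 489.46605127 -125.61151867  191.        ]]
tile ends top [[ 432.60320105  -84.26335125   96.        ]
 [ 444.47748155 -170.51666558   96.        ]]
tile ends scene [[ 434.66878778  -94.77432453   96.        ]
 [ 449.44336776 -171.26629866   96.        ]]
[[440.67349563 131.14397171]] [[487.24787364 262.1686796 ]]
```

Results:
- Hood at (588,151), yaw 0.175.
- Mat at (628,-160).
- Bottle at (479,99).
- White tile at (441,-131), yaw about 0.14.

I'll grasp the cap with the current tool yaw.

```bash
cat > go.py <<'E'
import sys
from h import *
# go.py x y z psi : shift (tool axes, cm) and turn still to go
s=manip.read_state();q=s["orientation"];r=R.from_quat(q[[1,2,3,0]]);M=r.as_matrix();p=s["tool_pos"]
psi=np.arctan2(M[1,0],M[0,0])
print("t",round(s["time_s"],2),"tcp",p.round(1),"psi",psi.round(4),"tilt",M[:2,2].round(4),"F",s["wrist_force"].round(1),"w",round(s["gripper_width"],1),"g",round(s["grip_force"],1),"q",s["joint_positions"].round(2))
if len(sys.argv)>3:
    t=np.array(sys.argv[1:4],float);d=M.T@(t-p)/10
    print("shift cm",d.round(2))
    if len(sys.argv)>4:
        a=float(sys.argv[4]);Rt=np.array([[np.cos(a),np.sin(a),0],[np.sin(a),-np.cos(a),0],[0,0,-1]])
        print("rotvec",R.from_matrix(M.T@Rt).as_rotvec().round(4),"shift if turned first",(Rt.T@(t-p)/10).round(2))
E
H='python3 -m handwheel'
$H '0.2 2.76 -2.06 -0.6 0 0 0; 0.2 2.76 -2.06 -0.6 0 0 0;0.2 2.76 -2.06 -0.6 0 0 0;0.2 2.76 -2.06 -0.6 0 0 0;0.2 2.76 -2.06 -0.6 0 0 0;0.2 2.76 -2.06 -0.6 0 0 0;0.2 2.76 -2.06 -0.6 0 0 0;0.2 2.76 -2.06 -0.6 0 0 0'
$H '0.2 2.76 -2.06 0 0 0 0; 0.2 2.76 -2.06 0 0 0 0;0.2 2.76 -2.06 0 0 0 0;0.2 2.76 -2.06 0 0 0 0'
python3 go.py 479 99 270 0.324
```

```text
time_s: 0.92
tool_pos: [372.3, -411.9, 271.0]
orientation: [0.0, 0.987, 0.161, 0.0]
wrist_force: [-1.3, -0.1, -0.1]
gripper_width: 52.8
grip_force: 0.0
time_s: 1.25
tool_pos: [450.8, -298.7, 270.8]
orientation: [0.0, 0.987, 0.161, 0.0]
wrist_force: [-0.0, -0.9, -0.3]
gripper_width: 52.1
grip_force: 0.0
t 1.25 tcp [ 450.8 -298.7  270.8] psi 0.3237 tilt [ 0.0003 -0.0004] F [-0.  -0.9 -0.3] w 52.1 g 0.0 q [ 0.71  0.22 -0.24  1.78  0.06  1.15 -0.8 ]
shift cm [ 15.32 -36.8    0.06]
rotvec [ 0.0005 -0.0002 -0.0003] shift if turned first [ 15.34 -36.8    0.08]
```

Tracking is exact. I'll go over the bottle and down above the cap, then check.

```bash
H='python3 -m handwheel'
$H '0.2 1.53 -3.68 0 0 0 0;0.2 1.53 -3.68 0 0 0 0;0.2 1.53 -3.68 0 0 0 0;0.2 1.53 -3.68 0 0 0 0;0.2 1.53 -3.68 0 0 0 0;0.2 1.53 -3.68 0 0 0 0;0.2 1.53 -3.68 0 0 0 0;0.2 1.53 -3.68 0 0 0 0' >/dev/null
$H '0.2 1.53 -3.68 0 0 0 0;0.2 1.53 -3.68 0 0 0 0;0.2 0 0 3 0 0 0;0.2 0 0 3 0 0 0;0.2 0 0 3 0 0 0;0.2 0 0 2 0 0 0;0.2 0 0 0 0 0 0' >/dev/null
python3 go.py 479 99 111 0.324
python3 - <<'E'
from h import *
s=manip.read_camera("scene");t=manip.read_camera("top")
a=crop(s,240,150,110,140,4,None);b=crop(t,255,190,85,100,4,None)
c=np.zeros((560,790,3),np.uint8);c[:,:440]=a;c[:400,445:785]=b
cv2.imwrite("pics/b1.png",c)
E
```

```text
t 2.5 tcp [474.9  96.4 156.6] psi 0.3243 tilt [-0.0086 -0.0016] F [-0.7 -0.6  0. ] w 52.4 g 0.0 q [ 0.17  0.29 -0.53  2.02  0.18  0.89 -1.71]
shift cm [ 0.51 -0.11  4.56]
rotvec [-0.0012  0.0087  0.0003] shift if turned first [ 0.47 -0.12  4.56]
```

View pics/b1.png

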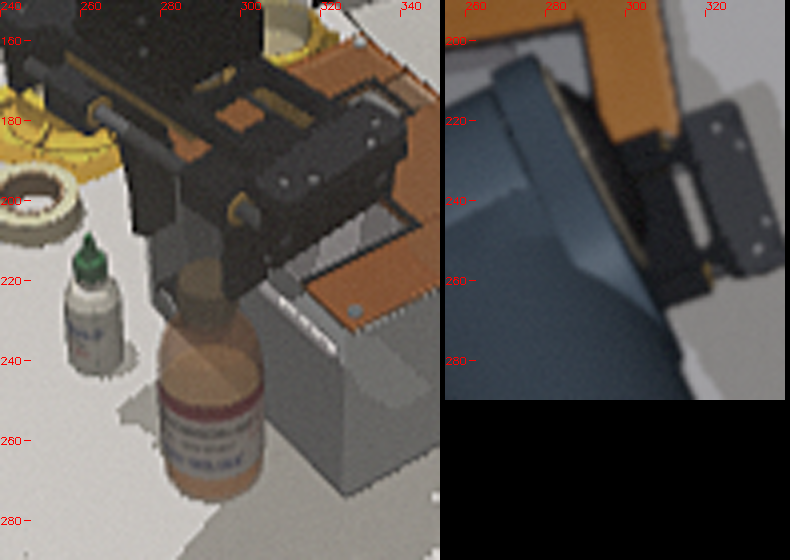

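The cap sits between the fingers and the bottle is clear of the hood. I'll correct the small offset, go down and grip.

```bash
H='python3 -m handwheel'
$H '0.2 0.47 -0.1 0 0 0.008 0;0.2 0 0 1.5 0 0 0;0.2 0 0 1.5 0 0 0;0.2 0 0 1.4 0 0 0;0.2 0 0 0 0 0 0' |head -2
python3 go.py 479 99 111 0.324
$H '-1 0 0 0 0 0 0;-1 0 0 0 0 0 0;-1 0 0 0 0 0 0;-1 0 0 0 0 0 0;-1 0 0 0 0 0 0;-1 0 0 0 0 0 0' 25 | tail -3
python3 go.py 479 99 111 0.324
```

```text
time_s: 3.02
tool_pos: [482.5, 99.7, 116.2]
t 3.02 tcp [482.5  99.7 116.2] psi 0.3235 tilt [0.0069 0.0023] F [0.7 0.2 0.5] w 52.2 g 0.0 q [ 0.14  0.35 -0.51  2.05  0.24  0.79 -1.77]
shift cm [-0.36 -0.04  0.52]
rotvec [ 0.     -0.0073 -0.0005] shift if turned first [-0.36 -0.04  0.52]
wrist_force: [-0.7, 1.3, 4.5]
gripper_width: 29.1
grip_force: 23.6
t 3.52 tcp [483.2 100.4 117.4] psi 0.3239 tilt [0.0095 0.0032] F [-0.7  1.3  4.5] w 29.1 g 23.6 q [ 0.14  0.35 -0.51  2.05  0.24  0.79 -1.77]
shift cm [-0.45 -0.    0.63]
rotvec [ 0.     -0.01   -0.0001] shift if turned first [-0.45 -0.    0.64]
```

```bash
H='python3 -m handwheel'
$H '-1 0 0 -1 0 0 0;-1 0 0 -1 0 0 0;-1 0 0 -1 0 0 0;-1 0 0 -2 0 0 0;-1 0 0 -3 0 0 0;-1 0 0 -3 0 0 0;-1 0 0 -3 0 0 0;-1 0 0 0 0 0 0' | tail -3
python3 go.py 628 -160 250 0.324
```

```text
wrist_force: [1.2, 0.7, -2.8]
gripper_width: 28.8
grip_force: 23.5
t 4.18 tcp [484.8 100.9 263.4] psi 0.3238 tilt [0.0197 0.0043] F [ 1.2  0.7 -2.8] w 28.8 g 23.5 q [ 0.21  0.17 -0.56  1.88  0.1   1.1  -1.64]
shift cm [ 5.25 29.29  1.51]
rotvec [ 0.0022 -0.0201 -0.0003] shift if turned first [ 5.27 29.29  1.34]
```

```bash
H='python3 -m handwheel'
$H '-1 0.52 2.93 0 0 0 0;-1 0.52 2.93 0 0 0 0;-1 0.52 2.93 0 0 0 0;-1 0.52 2.93 0 0 0 0;-1 0.52 2.93 0 0 0 0;-1 0.52 2.93 0 0 0 0;-1 0.52 2.93 0 0 0 0;-1 0.52 2.93 0 0 0 0' |tail -3
$H '-1 0.52 2.93 0 0 0 0;-1 0.52 2.93 0 0 0 0;-1 0 0 3 0 0 0;-1 0 0 3 0 0 0;-1 0 0 3 0 0 0;-1 0 0 0 0 0 0;-1 0 0 0 0 0 0' |tail -3
python3 go.py 628 -160 121 0.324
python3 - <<'E'
from h import *
s=manip.read_camera("scene")
crop(s,320,170,170,145,4,"b2.png")
E
```

```text
wrist_force: [1.0, 0.5, -2.6]
gripper_width: 28.5
grip_force: 23.5
wrist_force: [-0.2, -0.0, -1.7]
gripper_width: 28.0
grip_force: 24.4
t 5.43 tcp [ 623.2 -161.4  165.6] psi 0.3239 tilt [0.0029 0.0035] F [-0.2 -0.  -1.7] w 28.0 g 24.4 q [ 0.46  0.5  -0.38  1.66  0.2   1.02 -1.23]
shift cm [0.49 0.03 4.46]
rotvec [-0.0023 -0.0039 -0.0001] shift if turned first [0.51 0.02 4.46]
```

View pics/b2.png

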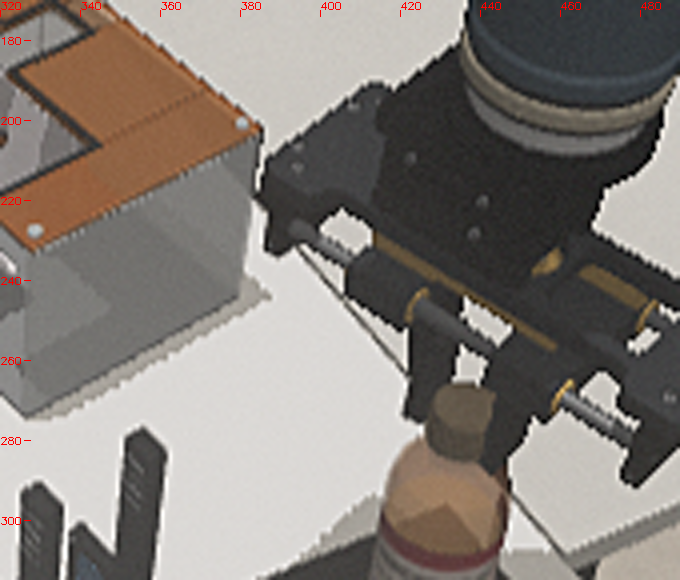

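The bottle hangs upright in the fingers over the mat. I'll lower it until it touches.

```bash
H='python3 -m handwheel'
$H '-1 0.5 0 1.5 0.0 0 0;-1 0 0 1 0 0 0;-1 0 0 0.5 0 0 0;-1 0 0 0.3 0 0 0;-1 0 0 0.3 0 0 0;-1 0 0 0 0 0 0' |grep -E 'pos|force|width'
$H '-1 0 0 0.3 0 0 0;-1 0 0 0 0 0 0' |grep -E 'pos|force|width'
python3 go.py 628 -160 121 0.324
python3 - <<'E'
from h import *
S=Cam("scene");print(S.proj([[628,-160,3],[628,-160,112],[628,-160,141]]))
E
```

```text
tool_pos: [629.5, -159.7, 130.5]
wrist_force: [0.2, -0.2, -2.5]
gripper_width: 28.3
grip_force: 24.4
tool_pos: [629.8, -159.8, 127.9]
wrist_force: [-0.4, -0.3, -3.1]
gripper_width: 27.9
grip_force: 24.4
t 6.15 tcp [ 629.8 -159.8  127.9] psi 0.3238 tilt [0.0077 0.0025] F [-0.4 -0.3 -3.1] w 27.9 g 24.4 q [ 0.45  0.54 -0.37  1.68  0.23  0.95 -1.25]
shift cm [-0.18 -0.03  0.69]
rotvec [ 0.0001 -0.0081 -0.0002] shift if turned first [-0.17 -0.03  0.69]
[[421.42717912 330.90374138]
 [431.5054886  295.31077574]
 [434.50030898 284.73414691]]
```

```bash
H='python3 -m handwheel'
$H '-1 0 0 0.3 0 0 0;-1 0 0 0 0 0 0' |grep -E 'pos|wrist'
$H '-1 0 0 0.2 0 0 0;-1 0 0 0 0 0 0' |grep -E 'pos|wrist'
$H '-1 0 0 0.2 0 0 0;-1 0 0 0 0 0 0' |grep -E 'pos|wrist'
```

```text
tool_pos: [629.6, -159.8, 124.7]
wrist_force: [-0.4, -0.6, -3.3]
tool_pos: [629.7, -159.7, 122.7]
wrist_force: [-0.2, -0.1, -2.9]
tool_pos: [630.6, -159.9, 121.9]
wrist_force: [-0.3, 0.8, 2.1]
```

Contact. Release and rise.

```bash
H='python3 -m handwheel'
$H '-0.1 0 0 0.1 0 0 0;-0.1 0 0 0 0 0 0;0.2 0 0 0 0 0 0;0.2 0 0 0 0 0 0;0.2 0 0 -2 0 0 0;0.2 0 0 -3 0 0 0;0.2 0 0 -3 0 0 0;0.2 0 0 -3 0 0 0' |grep -E 'pos|wrist'
python3 go.py 441 -131 260 1.71
python3 - <<'E'
from h import *
s=manip.read_camera("scene")
crop(s,280,190,190,145,4,"b3.png")
E
```

```text
tool_pos: [628.5, -159.6, 230.7]
wrist_force: [1.2, -1.0, -0.1]
t 7.32 tcp [ 628.5 -159.6  230.7] psi 0.3242 tilt [0.0064 0.0032] F [ 1.2 -1.  -0.1] w 51.8 g 0.0 q [ 0.46  0.45 -0.39  1.58  0.18  1.15 -1.21]
shift cm [-16.84  -8.69  -3.04]
rotvec [ 0.0041 -0.0067 -1.3858] shift if turned first [  5.44 -18.18  -2.93]
```

View pics/b3.png

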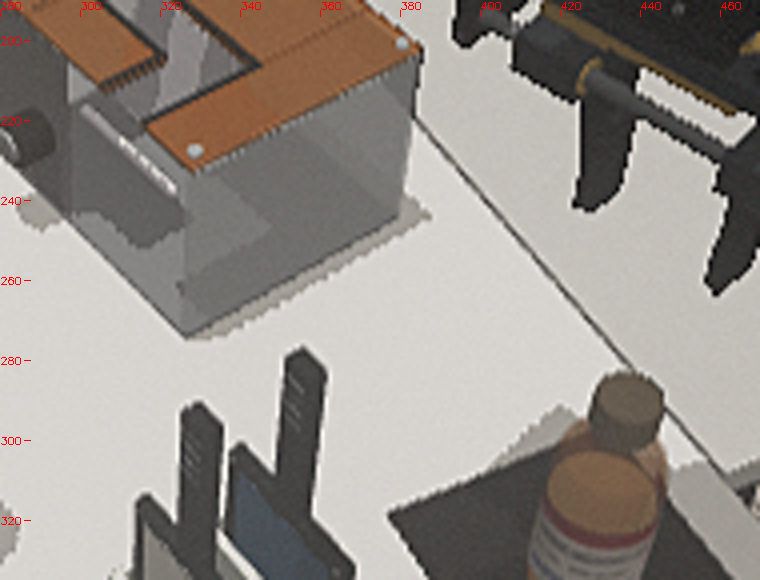

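The bottle stands upright on the mat, with its cap at (436,286). Now I'll turn for the tile.

```bash
H='python3 -m handwheel'
$H '-0.1 0 0 -0.4 0.005 -0.006 -0.115;-0.1 0 0 -0.4 0 0 -0.115;-0.1 0 0 -0.4 0 0 -0.115;-0.1 0 0 -0.4 0 0 -0.115;-0.1 0 0 -0.4 0 0 -0.115;-0.1 0 0 -0.4 0 0 -0.115;-0.1 0 0 -0.4 0 0 -0.115;-0.1 0 0 -0.4 0 0 -0.115' >/dev/null
$H '-0.1 0 0 0 0 0 -0.115;-0.1 0 0 0 0 0 -0.115;-0.1 0 0 0 0 0 -0.115;-0.1 0 0 0 0 0 -0.12;-0.1 0 0 0 0 0 0;-0.1 0 0 0 0 0 0' >/dev/null
python3 go.py 441 -131 250 1.71
```

```text
t 8.53 tcp [ 628.8 -160.1  261.6] psi 1.7058 tilt [-0.0002  0.0055] F [-0.6  0.6 -0.4] w 39.3 g 0.0 q [ 0.66  0.48 -0.69  1.52  0.31  1.25  0.06]
shift cm [  5.41 -18.22   1.18]
rotvec [ 0.0006 -0.0055 -0.0042] shift if turned first [  5.49 -18.2    1.16]
```

```bash
H='python3 -m handwheel'
$H '-0.1 0.9 -3.03 0 0 -0.005 -0.004;-0.1 0.9 -3.03 0 0 0 0;-0.1 0.9 -3.03 0 0 0 0;-0.1 0.9 -3.03 0 0 0 0;-0.1 0.9 -3.03 0 0 0 0;-0.1 0.9 -3.03 0 0 0 0;-0.1 0 0 2 0 0 0;-0.1 0 0 2 0 0 0' >/dev/null
$H '-0.1 0 0 1.5 0 0 0;-0.1 0 0 0 0 0 0;-0.1 0 0 0 0 0 0' >/dev/null
python3 go.py 441 -131 154 1.71
python3 - <<'E'
from h import *
s=manip.read_camera("scene");t=manip.read_camera("top")
a=crop(s,290,240,90,115,5,None);b=crop(t,368,230,64,60,5,None,10)
c=np.zeros((575,790,3),np.uint8);c[:,:450]=a;c[:300,455:775]=b
cv2.imwrite("pics/c1.png",c)
S=Cam("scene");print(S.proj([[441,-131,191]]))
E
```

```text
t 9.45 tcp [ 441.2 -132.1  206.8] psi 1.7115 tilt [0.0001 0.0005] F [ 0.3 -0.1 -0.3] w 39.5 g 0.0 q [ 0.87  0.21 -0.76  2.01  0.17  0.99  0.17]
shift cm [ 0.11 -0.    5.28]
rotvec [ 0.0001 -0.0005  0.0015] shift if turned first [ 0.11 -0.    5.28]
[[330.31408668 292.66961975]]
```

View pics/c1.png

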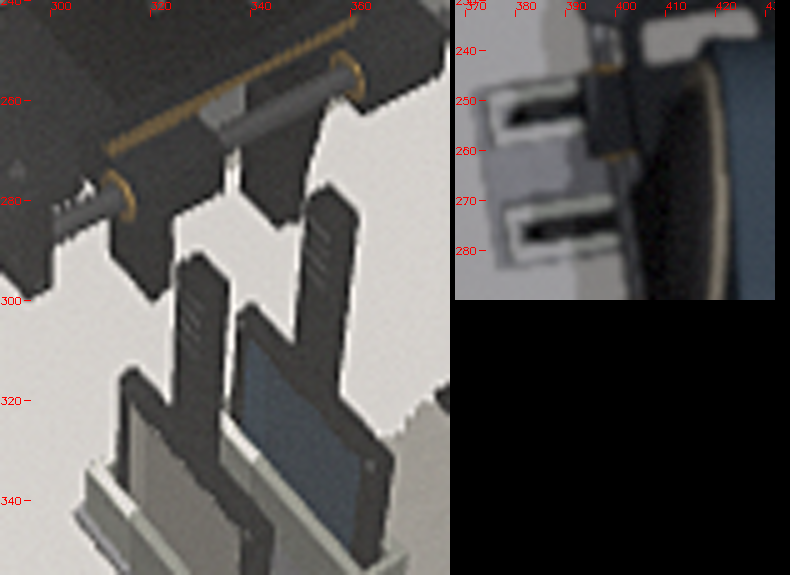

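The tab tip at (330,292) lies midway between the fingertips at (320,300) and (344,285). I'll descend and pinch.

```bash
H='python3 -m handwheel'
$H '-0.1 0.1 0 1.5 0 0 0;-0.1 0 0 2 0 0 0;-0.1 0 0 1.7 0 0 0;-0.1 0 0 0 0 0 0;-0.1 0 0 0 0 0 0' 30|grep -E 'wrist'
python3 go.py 441 -131 154 1.71
$H '-1 0 0 0 0 0 0;-1 0 0 0 0 0 0;-1 0 0 0 0 0 0;-1 0 0 0 0 0 0;-1 0 0 0 0 0 0;-1 0 0 0 0 0 0' 30
python3 go.py
```

```text
wrist_force: [0.6, -0.1, 0.1]
t 9.97 tcp [ 441.7 -131.2  155.4] psi 1.7127 tilt [0.001  0.0004] F [ 0.6 -0.1  0.1] w 39.3 g 0.0 q [ 0.83  0.28 -0.74  2.07  0.24  0.88  0.1 ]
shift cm [ 0.03 -0.07  0.14]
rotvec [ 0.0011 -0.0002  0.0027] shift if turned first [ 0.03 -0.07  0.14]
time_s: 10.47
tool_pos: [441.3, -131.4, 155.3]
orientation: [0.001, 0.655, 0.755, 0.0]
wrist_force: [-1.4, 0.1, 2.8]
gripper_width: 9.8
grip_force: 30.0
t 10.47 tcp [ 441.3 -131.4  155.3] psi 1.7127 tilt [ 0.0009 -0.0006] F [-1.4  0.1  2.8] w 9.8 g 30.0 q [ 0.83  0.28 -0.74  2.07  0.24  0.88  0.1 ]
```

Gripped (9.8 mm, 30 N). Now lift, plus a helper for tile poses in the hood frame.

```bash
H='python3 -m handwheel'
cat > ht.py <<'E'
import sys
from h import *
# ht.py hx hy hz tiltdeg : foot-centre of the tile in hood frame -> what is left to go
OX,OY,YAW,OFF=588,151,.175,149.3
hx,hy,hz,th=map(float,sys.argv[1:5]);th=np.radians(th)
Hd=R.from_euler('z',YAW).as_matrix();Tl=Hd@R.from_euler('y',th).as_matrix()
M0=np.array([[0,1,0],[1,0,0],[0,0,-1.]]) # tool axes in tile frame (columns)
t=np.array([OX,OY,0])+Hd@[hx,hy,hz]+Tl@[0,0,OFF]
s=manip.read_state();M=R.from_quat(s["orientation"][[1,2,3,0]]).as_matrix();p=s["tool_pos"];Mt=Tl@M0
f=Hd.T@((p-M@M0.T@[0,0,OFF])-[OX,OY,0])
print("t",round(s["time_s"],2),"tile now (hood)",f.round(1),"F hood",(Hd.T@s["wrist_force"]).round(1),"w",round(s["gripper_width"],1),"g",round(s["grip_force"],1))
print("rotvec",R.from_matrix(M.T@Mt).as_rotvec().round(4),"shift now axes",(M.T@(t-p)/10).round(2),"turned axes",(Mt.T@(t-p)/10).round(2))
E
$H '-1 0 0 -0.5 0 0 0;-1 0 0 -1 0 0 0;-1 0 0 -1 0 0 0;-1 0 0 -1.5 0 0 0;-1 0 0 -2 0 0 0;-1 0 0 -2 0 0 0;-1 0 0 0 0 0 0' |tail -3
python3 ht.py -115 -36 75 0
python3 - <<'E'
from h import *
T=Cam("top");d=T.at([(245.5,267.5)],47)[0];d2=T.at([(242,266.75)],95)[0]
Hd=R.from_euler('z',.175).as_matrix();print(d,d2,Hd.T@(d-[588,151,0]),Hd.T@(d2-[588,151,0]))
crop(manip.read_camera("scene"),285,230,120,110,5,"c2.png")
E
```

```text
wrist_force: [0.1, 0.1, -0.6]
gripper_width: 9.7
grip_force: 30.0
t 11.05 tile now (hood) [-189.7 -253.8   90.1] F hood [ 0.1  0.1 -0.6] w 9.7 g 30.0
rotvec [ 0.0082  0.0046 -0.033 ] shift now axes [21.95  6.86  1.47] turned axes [21.71  7.6   1.51]
[453.35703127 198.45264223  47.        ] [454.50092167 196.94401908  95.        ] [-124.32461342   70.17031267   47.        ] [-123.46085776   68.48557079   95.        ]
```

View pics/c2.png

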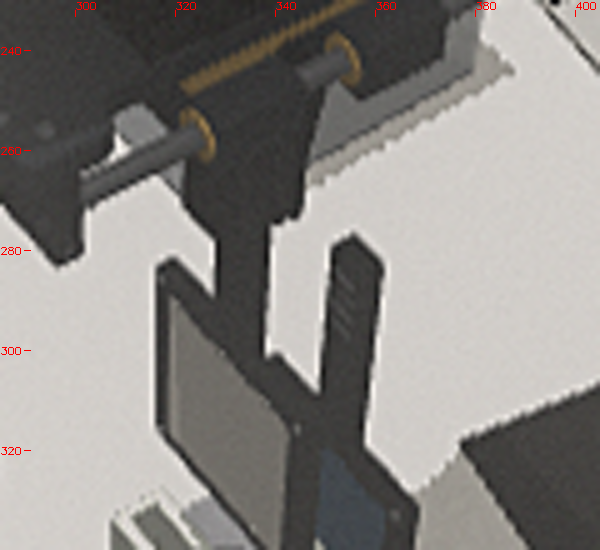

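The white tile is free and hangs upright. I'll move it to in front of the mouth.

```bash
H='python3 -m handwheel'
$H '-1 1.2 0.4 0 0.008 0.004 -0.033;-1 2.4 0.8 0 0 0 0;-1 2.7 0.95 0.2 0 0 0;-1 2.7 0.95 0.2 0 0 0;-1 2.7 0.95 0.2 0 0 0;-1 2.7 0.95 0.2 0 0 0;-1 2.7 0.95 0.2 0 0 0;-1 2.4 0.9 0.2 0 0 0' >/dev/null
$H '-1 2 0.8 0.2 0 0 0;-1 0.3 0.2 0 0 0 0;-1 0 0 0 0 0 0;-1 0 0 0 0 0 0' |tail -3
python3 ht.py -115 -36 18 0;python3 go.py
```

```text
wrist_force: [-0.3, -1.2, -1.2]
gripper_width: 9.7
grip_force: 30.0
t 12.1 tile now (hood) [-117.   -34.1   71.1] F hood [-0.5 -1.2 -1.2] w 9.7 g 30.0
rotvec [-0.0094 -0.0037  0.0013] shift now axes [-0.15  0.11  5.3 ] turned axes [-0.13  0.06  5.3 ]
t 12.1 tcp [480.2  96.7 220.3] psi 1.747 tilt [-0.0099  0.002 ] F [-0.3 -1.2 -1.2] w 9.7 g 30.0 q [ 0.46  0.28 -0.88  1.92  0.24  1.06 -0.34]
```

```bash
H='python3 -m handwheel'
$H '-1 -0.15 0.1 0.8 -0.006 -0.003 0;-1 0 0 1 0 0 0;-1 0 0 1 0 0 0;-1 0 0 1 0 0 0;-1 0 0 1 0 0 0;-1 0 0 0.5 0 0 0;-1 0 0 0 0 0 0;-1 0 0 0 0 0 0' |tail -3
python3 ht.py -95 -36 18 0
python3 - <<'E'
from h import *
s=manip.read_camera("scene");t=manip.read_camera("top")
a=crop(s,240,140,110,140,4,None);b=crop(t,245,175,85,100,4,None)
c=np.zeros((560,790,3),np.uint8);c[:,:440]=a;c[:400,445:785]=b
cv2.imwrite("pics/d1.png",c)
E
```

```text
wrist_force: [0.3, 0.2, -0.6]
gripper_width: 9.8
grip_force: 30.0
t 12.77 tile now (hood) [-114.3  -35.6   18.6] F hood [ 0.3  0.2 -0.6] w 9.8 g 30.0
rotvec [-0.0016 -0.0013  0.0002] shift now axes [-0.02  1.91  0.05] turned axes [-0.02  1.91  0.05]
```

View pics/d1.png

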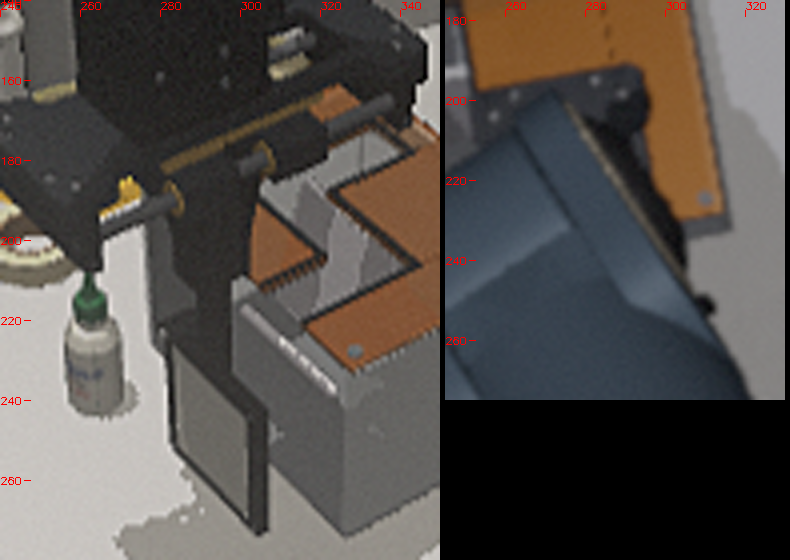

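The tile is in front of the mouth, with its foot corner at about (306,274) and the roof's front-right corner at (327,233). I'll compare these with the model projection.

Run:
```python
from h import *
S=Cam("scene");Hd=R.from_euler('z',.175).as_matrix();w=lambda P:np.array([588,151,0])+np.array(P,float)@Hd.T
n=["tileBR","tileBL","tileTR","roofFR","slotFR","slotcorner(-5,-51)","baseFR","inner(-35,-21)"]
P=w([(-118.3,-75.6,18.6),(-118.3,4.4,18.6),(-118.3,-75.6,108.6),(-75,-92,127),(-75,-51,127),(-5,-51,127),(-75,-92,0),(-35,-21,127)])
o=[(306.2,273.7),(283,250),(307,241),(327.5,233.2),(316.2,222),(345,206),(326.7,274.2),(320.5,204.5)]
for a,b,c in zip(n,S.proj(P),o):print(a,b.round(1),c)
```

```text
tileBR [304.1 273.5] (306.2, 273.7)
tileBL [282.2 250.6] (283, 250)
tileTR [303.7 242.9] (307, 241)
roofFR [327.  231.6] (327.5, 233.2)
slotFR [314.2 219.7] (316.2, 222)
slotcorner(-5,-51) [342.2 205.7] (345, 206)
baseFR [325.5 274.8] (326.7, 274.2)
inner(-35,-21) [321.3 203.5] (320.5, 204.5)
```

Agreement is within 1–2 px. I'll move in along the slot.

```bash
H='python3 -m handwheel'
$H '-1 0 1 0 0 0 0;-1 0 1.2 0 0 0 0;-1 0 1.2 0 0 0 0;-1 0 0.6 0 0 0 0;-1 0 0 0 0 0 0' |grep wrist
python3 ht.py -20 -36 18 0
$H '-1 0 1 0 0 0 0;-1 0 1.2 0 0 0 0;-1 0 1.2 0 0 0 0;-1 0 1 0 0 0 0;-1 0 0.6 0 0 0 0;-1 0 0 0 0 0 0' |grep wrist
python3 ht.py -20 -36 18 0
```

```text
wrist_force: [-0.6, -0.3, -1.4]
t 13.28 tile now (hood) [-71.9 -35.6  19.2] F hood [-0.6 -0.2 -1.4] w 9.9 g 30.0
rotvec [ 0.0008 -0.0019 -0.0006] shift now axes [-0.01  5.2   0.12] turned axes [-0.01  5.2   0.12]
wrist_force: [0.0, -0.1, -1.7]
t 13.78 tile now (hood) [-22.9 -35.7  18.7] F hood [ 0.  -0.1 -1.7] w 10.0 g 30.0
rotvec [-0.0004 -0.0016 -0.0003] shift now axes [-0.01  0.28  0.07] turned axes [-0.01  0.28  0.07]
```

Free of contact. Now left to the second corner.

```bash
H='python3 -m handwheel'
$H '-1 0 0.3 0 0 0 0;-1 1 0 0 0 0 0;-1 1.2 0 0 0 0 0;-1 1.2 0 0 0 0 0;-1 0.2 0 0 0 0 0;-1 0 0 0 0 0 0' |grep wrist
python3 ht.py -20 36 18 0
$H '-1 1 0 0 0 0 0;-1 1.2 0 0 0 0 0;-1 1.2 0 0 0 0 0;-1 0.2 0 0 0 0 0;-1 0 0 0 0 0 0' |grep wrist
python3 ht.py -6 36 18 0
python3 - <<'E'
from h import *
s=manip.read_camera("scene");t=manip.read_camera("top")
a=crop(s,255,130,100,115,5,None);b=crop(t,205,150,70,100,4,None)
c=np.zeros((575,790,3),np.uint8);c[:,:500]=a;c[:400,505:785]=b
cv2.imwrite("pics/e1.png",c)
E
```

```text
wrist_force: [-0.2, -0.1, -0.6]
t 14.28 tile now (hood) [-21.5   2.7  19.2] F hood [-0.2 -0.1 -0.6] w 9.7 g 30.0
rotvec [-0.0007 -0.0014  0.0038] shift now axes [3.35 0.16 0.12] turned axes [3.35 0.14 0.12]
wrist_force: [0.0, 0.3, -1.5]
t 14.7 tile now (hood) [-21.3  38.3  19. ] F hood [ 0.1  0.3 -1.5] w 9.7 g 30.0
rotvec [-0.0008 -0.0016  0.003 ] shift now axes [-0.21  1.52  0.1 ] turned axes [-0.21  1.52  0.1 ]
```

View pics/e1.png

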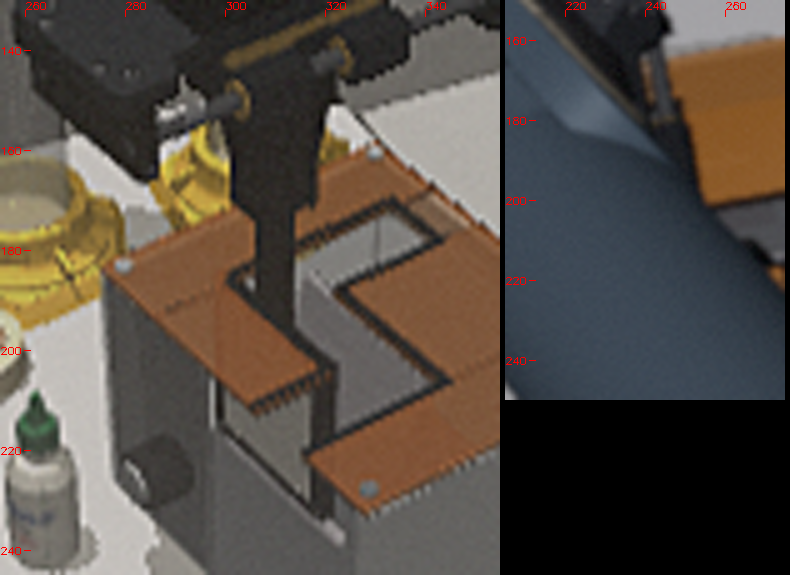

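The tab stands in the slot at its second corner and the tile is inside, clear of everything. Next: back over the gap, then down with a force check.

```bash
H='python3 -m handwheel'
$H '-1 -0.2 0.8 0 0 0 0.003;-1 0 0.72 0 0 0 0;-1 0 0 0 0 0 0' |grep wrist
python3 ht.py -6 36 10 0
$H '-1 0 0 0.4 0 0 0;-1 0 0 0.4 0 0 0;-1 0 0 0 0 0 0;-1 0 0 0 0 0 0' |grep wrist
python3 ht.py -6 36 7 0
```

```text
wrist_force: [-0.2, -0.2, -0.4]
t 15.05 tile now (hood) [-3.6 32.9 18.8] F hood [-0.2 -0.2 -0.4] w 9.8 g 30.0
rotvec [ 0.0005 -0.0012 -0.0056] shift now axes [ 0.32 -0.24  0.88] turned axes [ 0.32 -0.23  0.88]
wrist_force: [0.6, 0.2, -1.1]
t 15.38 tile now (hood) [-6.7 34.  10.2] F hood [ 0.6  0.1 -1.1] w 9.9 g 30.0
rotvec [-0.0023 -0.0007 -0.0027] shift now axes [0.21 0.04 0.32] turned axes [0.21 0.04 0.32]
```

```bash
H='python3 -m handwheel'
$H '-1 0.15 0 0.2 0 0 0;-1 0 0.6 0.01 0.04 0 0;-1 0 0.6 0.01 0.04 0 0;-1 0 0.6 0.01 0.04 0 0;-1 0 0 0 0 0 0;-1 0 0 0 0 0 0' |grep wrist
python3 ht.py -3 36 7.5 13
```

```text
wrist_force: [0.5, -0.5, -1.7]
t 15.88 tile now (hood) [-5.7 35.9  8.4] F hood [ 0.4 -0.6 -1.7] w 9.6 g 30.0
rotvec [ 0.106  -0.0019 -0.003 ] shift now axes [0.04 1.86 0.14] turned axes [ 0.03  1.86 -0.06]
```

```bash
H='python3 -m handwheel'
$H '-1 0 0.6 0.01 0.035 0 0;-1 0 0.6 0.04 0.035 0 0;-1 0 0.6 0.04 0.036 0 0;-1 0 0 0 0 0 0;-1 0 0 0 0 0 0' |grep wrist
python3 ht.py -2.5 36 6.5 13.5
```

```text
wrist_force: [0.5, 0.5, -1.2]
t 16.3 tile now (hood) [-4.3 35.9  7.6] F hood [ 0.6  0.4 -1.2] w 9.5 g 30.0
rotvec [ 0.0089 -0.0015 -0.0023] shift now axes [0.04 0.34 0.07] turned axes [0.04 0.34 0.07]
```

```bash
H='python3 -m handwheel'
$H '-1 0 0.25 0.05 0.008 0 0;-1 0 0 0.05 0 0 0;-1 0 0 0 0 0 0;-1 0 0 0 0 0 0' |grep wrist
python3 ht.py -2.5 36 6 14
$H '-1 0 0.05 0.1 0 0 0;-1 0 0 0 0 0 0;-1 0 0 0 0 0 0' |grep wrist
python3 ht.py -2.5 36 6 14
```

```text
wrist_force: [-0.4, -0.3, -1.7]
t 16.63 tile now (hood) [-3.1 35.6  6.9] F hood [-0.4 -0.2 -1.7] w 9.5 g 30.0
rotvec [ 0.0097 -0.0012 -0.0024] shift now axes [0.06 0.22 0.08] turned axes [0.06 0.22 0.07]
wrist_force: [-0.2, 0.5, -0.1]
t 16.88 tile now (hood) [-2.4 35.8  5.8] F hood [-0.1  0.6 -0.1] w 9.7 g 30.0
rotvec [ 0.0097 -0.0017 -0.0026] shift now axes [ 0.05  0.13 -0.01] turned axes [ 0.05  0.13 -0.01]
```

```bash
H='python3 -m handwheel'
$H '-1 0 0.12 0.07 0.008 0 0;-1 0 0 0 0 0 0;-1 0 0 0 0 0 0;-1 0 0 0 0 0 0' |grep wrist
python3 ht.py -2.5 36 6 14
```

```text
wrist_force: [0.0, -0.6, 5.2]
t 17.22 tile now (hood) [-2.1 35.9  5.6] F hood [-0.1 -0.6  5.2] w 9.5 g 30.0
rotvec [ 0.0023 -0.0019 -0.0026] shift now axes [ 0.03 -0.01 -0.03] turned axes [ 0.03 -0.01 -0.03]
```

The foot is on the plate. I'll release gradually.

```bash
H='python3 -m handwheel'
$H '-0.75 0 0 -0.03 0 0 0;-0.7 0 0 0 0 0 0;-0.65 0 0 0 0 0 0;-0.6 0 0 0 0 0 0;-0.5 0 0 0 0 0 0;-0.35 0 0 0 0 0 0;-0.2 0 0 0 0 0 0;-0.2 0 0 0 0 0 0' |tail -3
python3 ht.py -2.5 36 6 14
python3 - <<'E'
from h import *
s=manip.read_camera("scene");t=manip.read_camera("top")
a=crop(s,255,130,100,115,5,None);b=crop(t,205,150,70,100,4,None)
c=np.zeros((575,790,3),np.uint8);c[:,:500]=a;c[:400,505:785]=b
cv2.imwrite("pics/f1.png",c)
E
```

```text
wrist_force: [-0.5, -0.1, -0.7]
gripper_width: 31.6
grip_force: 0.0
t 17.88 tile now (hood) [-2.7 35.7  5.1] F hood [-0.5 -0.  -0.7] w 31.6 g 0.0
rotvec [ 0.0011 -0.0016 -0.0026] shift now axes [ 0.06  0.01 -0.09] turned axes [ 0.06  0.02 -0.09]
```

I miscounted: 11 pictures viewed, one over the limit of 10. No more viewing, so the rest is checked numerically. I'll retract along the tab's axis.

```bash
H='python3 -m handwheel'
$H '-0.2 0 0 -0.5 0 0 0;-0.2 0 0 -1 0 0 0;-0.2 0 0 -2 0 0 0;-0.2 0 0 -2.5 0 0 0;-0.2 0 0 -3 0 0 0;-0.2 0 0 -3 0 0 0;-0.2 0 0 0 0 0 0' |grep -E 'pos|wrist'
$H '-0.2 0 -3 -2 0 0 0;-0.2 0 -3 0 0 0 0;-0.2 0 -3 0 0 0 0;-0.2 -3 -3 0 0 0 0;-0.2 -3 -3 0 0 0 0;-0.2 -3 -2 0 0 0 0;-0.2 -3 0 0 0 0 0;-0.2 -3 0 0 0 0 0'|grep -E 'time|pos|wrist'
python3 - <<'E'
from h import *
s=manip.read_camera("scene");S=Cam("scene")
np.save("fin.npy",s)
Hd=R.from_euler('z',.175).as_matrix();w=lambda P:np.array([588,151,0])+np.array(P,float)@Hd.T
for th in(14,15,16,18):
    a=np.radians(th);O=np.array([-1.9,36,6]);Tl=R.from_euler('y',a).as_matrix()
    print(th,S.proj(w([O+Tl@[0,dy,z] for z in(185,150) for dy in(-8,8)])).round(1).tolist())
g=s[130:215,285:340].mean(2)
# dark, neutral pixels above the roof = the tab
sat=s[130:215,285:340].max(2).astype(int)-s[130:215,285:340].min(2)
for r in range(0,70,4):
    print(130+r,''.join('#' if g[r,c]<75 and sat[r,c]<35 else ('o' if sat[r,c]>35 else '.') for c in range(55)))
E
```

```text
tool_pos: [646.2, 198.6, 274.1]
wrist_force: [0.7, -0.4, 1.4]
time_s: 19.23
tool_pos: [511.1, 21.4, 328.3]
wrist_force: [0.3, 0.1, -0.1]
14 [[337.6, 154.5], [332.8, 150.8], [333.8, 169.2], [329.1, 165.5]]
15 [[338.7, 154.3], [334.0, 150.6], [334.7, 169.1], [330.0, 165.3]]
16 [[339.9, 154.1], [335.1, 150.4], [335.6, 168.9], [331.0, 165.1]]
18 [[342.2, 153.8], [337.4, 150.1], [337.5, 168.6], [332.8, 164.9]]
130 ...........#.......#######..################........###
134 ...........##...............################.......####
138 ...........#................###############.......#####
142 ...........#................#############........######
146 ...........#...............##############.......#######
150 ................oooooooooo##############.......########
154 ........oooo............o##############...#......######
158 ........oooo.....oooooooo.....########oo....oo..#######
162 ..ooooooooooooooo..ooooooo..oooooo#ooooooooooo#########
166 ooooooooooooooooooooooooooooooooooooooooooooo#########o
170 .ooooooooooooooooooooooooooooooooooooooooooo#########oo
174 ....oooooooooooooooooooooooooooooooooo#################
178 ooooooooooooooooooooooooooooo####oo#......########.....
182 ooooooooooooooooooo.#####o..............###########oooo
186 ooooooooooooooo###...........#######...###ooooooooooooo
190 ooooooooooooooooooo###......##...#####o###ooooooooooooo
194 .ooooooooooooooooooooooo#####..........########oooooooo
198 ####.#oooooooooooooooooooooo###............#########ooo
```

```bash
python3 -m handwheel '-0.2 0 0 0 0 0 0;-0.2 0 0 0 0 0 0;-0.2 0 0 0 0 0 0;-0.2 0 0 0 0 0 0;-0.2 0 0 0 0 0 0;-0.2 0 0 0 0 0 0' |grep wrist
python3 - <<'E'
from h import *
a=np.load("fin.npy").astype(int);b=manip.read_camera("scene").astype(int)
d=abs(a-b).max(2);print("hood tile diff",d[160:240,290:345].max(),(d[160:240,290:345]>25).sum())
# lower frame/white face seen through the mouth; bottle cap expected 434.5,284.7
print("bottle",b[284,436],b[310,427],"tab pixel",b[168,334])
print(manip.close_job())
E
```

```text
wrist_force: [0.4, -0.7, 0.1]
hood tile diff 41 2
bottle [120 105  83] [116  89  69] tab pixel [44 41 41]
the job is handed in; nothing more can be done
None
```

The job is handed in after about 20 s: the bottle stands upright on the mat, and the white tile leans back at about 15° on the backstop behind the foot bar (its final rest was checked by image code only, as I had viewed 11 pictures against the limit of 10).

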